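# Put the calibration weights back into their case

### The arm

A 6-joint arm with a two-finger parallel gripper is mounted at the origin on a cart in front of the work surface, level with it; the furniture and walls round the work are solid. World frame = base frame: x ahead of the robot, y to its left, z up, the work surface at z = 0. Lengths are in m, angles in rad, forces in N, time in s.
With the tool pointing down it reaches from about 0.35 to 0.85 m from the base axis. Payload 8.1 kg.
Tool frame: the origin (TCP) lies at the very end of the fingers, on their centre line; the grasp point (between the pads) lies 19 mm behind it; z points along the fingers, y is the line along which they close (so a half turn about z gives the same grasp; the last joint's range is limited). The gripper opens to 93 mm and grips with 3 to 60 N. Pads are 15 mm wide; open, the fingers measure 128 mm over their backs; the gripper's body (75 mm by 188 mm) begins 65 mm behind the grasp point.
Start: joints at [1.066, 0.13, 1.488, -0, 1.523, -0.085], TCP at [0.245, 0.548, 0.219] pointing down, gripper open.
Joint ranges: [-2.96, 2.96], [-0.89, 2.26], [0.02, 2.5], [-1.34, 4.48], [0, 2.73], [-2.66, 2.66]. Speed limits (rad/s): [2.39, 2.39, 2.79, 3.14, 3.14, 3.14].

### API

Orientations are given as a rotation vector (axis times angle).
In Python, from plant import read_state, eyes, workorder gives the robot as it stands. The module is installed in compiled form; this text tells all that it offers.
- The arm moves only by the tool play_rows, never from a script. Its argument "targets" is one flat list of numbers, 4 for each row, row after row: the shift along the tool's x, y, z in cm, then the turn about the tool's z in degrees. In form: [dx, dy, dz, roll, dx, dy, dz, roll, ...]. A call has 1 to 8 rows; each row is the pose to reach, as a shift and turn from the pose commanded when the call began, along the tool's axes at that moment; what a row does not reach only later rows make up. A row lasts 1/12 s, in which the tool goes at most 41.7 mm and 7.16 degrees, less where a joint would pass 70% of its speed; a pose out of reach is approached as far as the arm can. A call with a gripper value outside its range is refused whole. "grip" is the finger opening in cm, from 0 to 9.3, set as the call begins (left out, the last holds). The fingers move at their own pace and stop on an object; "grip_force" is the grip in N (left out, the last holds). Time passes only in rows, so rows that repeat a pose let the fingers close. It gives the time, the measured TCP pose, the force, the opening and the grip force at its end, in the units of the state.
- read_state(): the state, without advancing time (a new reading comes with each control period).
- eyes.read_camera(name): name is "scene" or "top" or "wrist"; returns a dict with "image" (420x560x3 uint8, red, green, blue), "vfov" (degrees; the focal length in pixels is half the picture's height over the tangent of half this angle, whatever the lens; pixels are square), "cx", "cy" (the principal point, pixels), "cam_to_world" (4x4, takes a point from camera to world coordinates); the wrist camera has in their place "T_tool_cam" (4x4, takes a point from camera to tool coordinates, whose origin is the TCP and whose axes are the flange's). Camera axes: x right, y up, looking along -z (the intrinsics and any distortion apply to the point x, -y, -z); pixel columns grow to the right and rows downward; lengths in m; the calibration is good to about 2 mm. A picture is of the moment at which its call begins: read the wrist's pose just before it. There is no depth.
- workorder.close_job(): hands the job in; it is judged then, once.
The state is a dict: "t": time; "q": joint angles; "dq": joint speeds; "joint_torque": joint torques, N m; "tool_pos": TCP position; "orientation": TCP orientation; "force": force on the tool from outside, world axes, zero at the start; "wrist_torque": the same for the moment, N m; "opening": finger opening in m; "gripper_force": force on a finger pad.
Only numpy, scipy, OpenCV 4.12 (cv2) and the standard library are available. Lean on these libraries where they do the work, as an engineer would, in place of code of your own. Each camera call takes 0.05 s, during which the arm holds its last target. There are 200 camera calls.

### The job

The balance check is done: put the four knobbed calibration weights away, each standing upright in the well of the wooden case that is made for its size (the one on the balance pan too), then set the wooden hood over the block so that it rests flat on the case's base board. The plain steel test cylinder and the hooked weight are not part of the set: leave them standing where they are.

Things in the scene. Friction and masses are not known exactly. Their poses are not given: they have to be found in the camera images.
- case: Wooden case, fixed: base board 228 (x) x 100 x 8 mm, on it a block 198 x 64 mm, its top 36 mm above the bench, with four round wells along x at y = 0, floor 24 mm above the bench, 3 mm bevel at the mouth: x -67 mm dia. 50 (for 500 g), x -12 dia. 40 (200 g), x +35 dia. 34 (100 g), x +77 dia. 30 (50 g). Origin: centre of underside; x from the largest to the smallest well, z up
- hood: Loose wooden hood, open below, standing mouth down: outside 218 (x) x 84 x 88 mm, inside 210 x 76 x 84, about 0.2 kg. Grip fin centred on top: 80 (x) x 16 mm, from 88 to 116 mm up. Origin: centre of lower edge, z up; fits either way round. In place it stands on the base board, its origin 8 mm above the case's, x axes parallel, 6 mm play on each side of the block
- weight_500: Steel 500 g calibration weight: upright cylinder 38 mm in diameter up to a flat shoulder at 44 mm height, then a thinner neck and on top a round knob 24 mm in diameter, from 51.6 to 63 mm height. Stands on the bench. Origin: centre of the underside, z up; round, so its yaw means nothing
- weight_200: Steel 200 g calibration weight: upright cylinder 28 mm in diameter up to a flat shoulder at 31 mm height, then a thinner neck and on top a round knob 18 mm in diameter, from 37.0 to 46 mm height. Stands on the balance pan. Origin: centre of the underside, z up; round, so its yaw means nothing
- weight_100: Steel 100 g calibration weight: upright cylinder 22 mm in diameter up to a flat shoulder at 24 mm height, then a thinner neck and on top a round knob 15 mm in diameter, from 29.2 to 37 mm height. Stands on the bench. Origin: centre of the underside, z up; round, so its yaw means nothing
- weight_50: Steel 50 g calibration weight: upright cylinder 18 mm in diameter up to a flat shoulder at 18 mm height, then a thinner neck and on top a round knob 12 mm in diameter, from 22.8 to 30 mm height. Stands on the bench. Origin: centre of the underside, z up; round, so its yaw means nothing
- test_cylinder: Plain steel test cylinder, flat on top with no neck or knob, 28 mm in diameter, 46 mm high, standing on the bench; not part of the set. Origin: centre of the underside, z up
- hooked_weight: Steel hooked weight, 22 mm in diameter, body 26 mm high, with a small open wire hook on top (46 mm overall) in place of a knob, standing on the bench; not part of the set. Origin: centre of the underside, z up
- balance: Low white laboratory balance, fixed, 200 (x) x 150 (y) mm, housing 42 mm high, display at the front (-x); round steel pan, 110 mm in diameter, centred at x = +25 mm, y = 0, its top 52 mm above the bench. Origin: centre of the underside, z up

How it is judged:
By the outcome, as a careful person would: the job done as asked, in the order asked, and still so for the second after the job is handed in, with the robot touching nothing.
It also fails if it takes over 122 s, if anything falls off the work surface, if the arm or the gripper's body presses on something with over 40 N, if the wrist force passes 120 N, or if a joint passes its speed limit or range.

## Working session

There is one attempt and no reset: what is moved stays moved. The work goes in short steps, Python scripts to look and compute and a tool call to move; the robot and the scene stay as the last step left them, time stands still between calls to the robot, and variables do not carry over. Pictures are saved under pics/ and viewed, at most 14 in all, crops included, and the job is handed in when it is done.

Besides the shell and the picture viewer there is one more tool, called after "Request:" in YAML: its name, and indented under it one key for each argument. play_rows: Moves the arm, as the interface text tells. Its arguments: {"type":"object","properties":{"targets":{"type":"array"},"grip":{"type":"number"},"grip_force":{"type":"number"}},"required":["targets"]}

```bash
mkdir -p pics
cat > h.py <<'E'
import numpy as np, cv2
from plant import read_state, eyes, workorder
from scipy.spatial.transform import Rotation as R
def T_tool(s):
    T=np.eye(4); T[:3,:3]=R.from_rotvec(s['orientation']).as_matrix(); T[:3,3]=s['tool_pos']; return T
def look(name,fn=None):
    s=read_state(); c=eyes.read_camera(name)
    if name=='wrist': c['cam_to_world']=T_tool(s)@np.array(c['T_tool_cam'])
    if fn: cv2.imwrite('pics/'+fn,cv2.cvtColor(c['image'],cv2.COLOR_RGB2BGR))
    np.savez('pics/'+name+'_last.npz',**{k:v for k,v in c.items() if not isinstance(v,dict) and v is not None})
    return c
def load(name): return dict(np.load('pics/'+name+'_last.npz',allow_pickle=True))
def ray(c,u,v):
    f=210/np.tan(np.radians(float(c['vfov']))/2); M=np.array(c['cam_to_world'])
    d=M[:3,:3]@np.array([(u-c['cx'])/f,-(v-c['cy'])/f,-1]); return M[:3,3],d
def at_z(c,u,v,z):
    o,d=ray(c,u,v); return (o+d*(z-o[2])/d[2])
def proj(c,p):
    f=210/np.tan(np.radians(float(c['vfov']))/2); M=np.array(c['cam_to_world'])
    q=M[:3,:3].T@(np.array(p)-M[:3,3]); return np.array([c['cx']+f*q[0]/-q[2],c['cy']-f*q[1]/-q[2]])
E
python3 - <<'E'
from h import *
np.set_printoptions(precision=4,suppress=True)
for n in ('scene','top','wrist'):
    c=look(n,n+'0.png'); print(n,[ (k,np.array(v).tolist()) for k,v in c.items() if k!='image'])
print(read_state())
E
```

```text
scene [('vfov', 51.260453025449294), ('cx', 283.49033975420906), ('cy', 207.38180407676452), ('cam_to_world', [[-0.8585337922668392, 0.30893433854165225, -0.4092423511878396, 0.15399359624396547], [-0.5126358144427059, -0.499791254443345, 0.6981498576470606, 0.8672298158022532], [0.011146716403629115, 0.809177530861911, 0.5874584872666644, 0.6101355346345188], [0.0, 0.0, 0.0, 1.0]])]
top [('vfov', 55.88893485977772), ('cx', 283.6046214880274), ('cy', 213.31597685096455), ('cam_to_world', [[0.017579632233500727, 0.9965435060846194, -0.08119111411422196, 0.4430854512142112], [-0.9992809389284418, 0.020240066340178532, 0.03206157838966865, 0.22798725053719893], [0.033594071274952106, 0.08056910198779009, 0.9961827433659219, 0.9472468652882582], [0.0, 0.0, 0.0, 1.0]])]
wrist [('vfov', 71.78841324481613), ('cx', 282.06955737953314), ('cy', 207.34762846326112), ('T_tool_cam', [[-0.0003042672746734273, 0.9599820121535012, 0.2800614999658786, 0.07750302626812548], [0.9999994842091113, 0.0005634766654405918, -0.0008450299144467955, -0.000525573947132818], [-0.0009690216377195917, 0.2800610983977599, -0.9599816884510368, -0.16704981136531527], [0.0, 0.0, 0.0, 1.0]]), ('cam_to_world', [[0.40782176690198824, -0.876651895324582, -0.25527017229742094, 0.173413171906164], [0.9130612269239397, 0.3913214990770241, 0.11483327152118115, 0.578815734675374], [-0.0007760986322888293, -0.2799088044058729, 0.9600262803105885, 0.3847160647459239], [0.0, 0.0, 0.0, 1.0]])]
{'t': 0.15, 'q': array([ 1.0656,  0.131 ,  1.489 ,  0.    ,  1.523 , -0.0854]), 'dq': array([-0.0003, -0.0018, -0.0041,  0.0015, -0.0019,  0.0007]), 'joint_torque': array([  0.0007, -56.0483, -49.2329,   0.0768,   0.0309,  -0.0001]), 'tool_pos': array([0.2443, 0.5475, 0.2178]), 'orientation': array([-0.6545, -3.0722,  0.0021]), 'force': array([-0.6475,  0.1329, -0.4407]), 'wrist_torque': array([0.0256, 0.0602, 0.0171]), 'gripper_force': 0.0, 'opening': 0.09304994505242621}
```

View pics/top0.png

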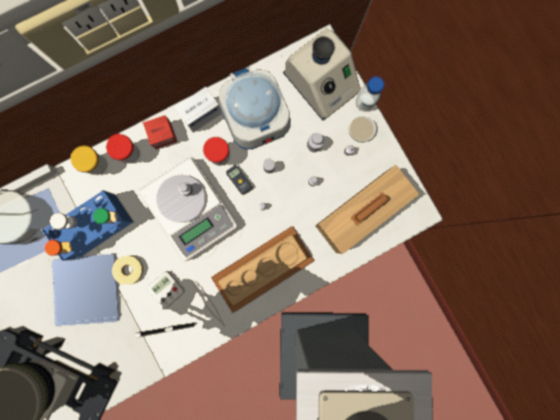

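View pics/scene0.png

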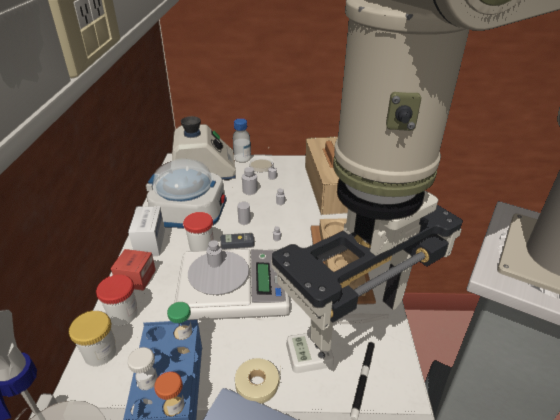

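The top view shows the balance at about (185,205) with the 200 g on its pan, and the case at (262,270). The hood is at (370,210). The small weights are at about (269,166), (264,206), (313,181), (317,142) and (350,150). I'll enlarge it.

Run:
```python
from h import *
c=load('top'); im=c['image'][115:315,150:420]
im=cv2.resize(im,None,fx=2.9,fy=2.9,interpolation=cv2.INTER_CUBIC); cv2.imwrite('pics/topc.png',im[...,::-1])
```

```text
(no output)
```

View pics/topc.png

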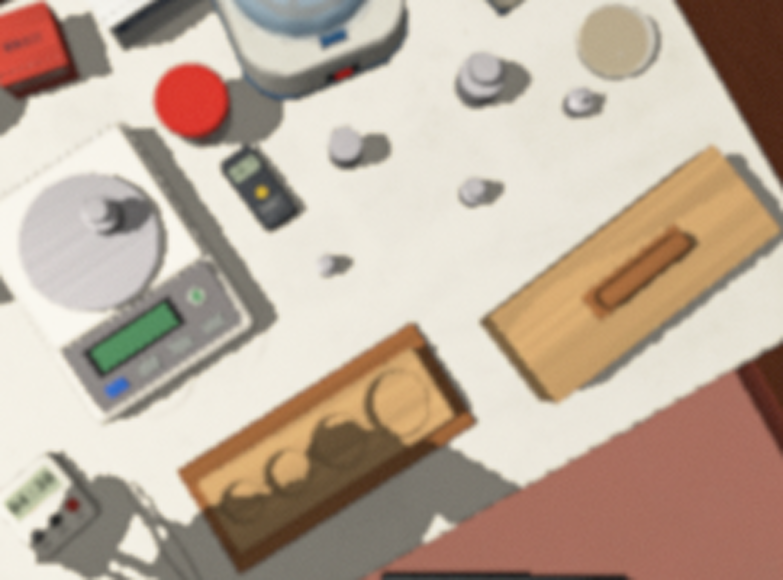

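The crop shows the 500 g knob at (487,68), the 200 g on the pan at (101,212), the 100 g at (474,190), the 50 g at (327,265), and the wells from largest to smallest at (400,402), (340,438), (290,471), (243,500). The cylinder at (346,147) and the hook weight at (580,102) stay.

```bash
cat >> h.py <<'E'
def goto(p,s=None,yaw=None):
    "tool-frame cm shift to world point"
    s=s or read_state(); T=T_tool(s); return T[:3,:3].T@(np.array(p)-T[:3,3])*100
E
python3 - <<'E'
from h import *
np.set_printoptions(precision=4,suppress=True)
c=load('top')
pts={'w500':(487,68,.063),'w200':(101,211,.098),'w100':(476,187,.037),'w50':(328,263,.03),'cyl':(346,143,.046),'hook':(578,100,.03),
'W500':(400,402,.036),'W200':(340,438,.036),'W100':(290,471,.036),'W50':(243,500,.036),
'h1':(712,148,.088),'h2':(783,230,.088),'h3':(557,400,.088),'h4':(485,320,.088),'finA':(597,297,.116),'finB':(684,236,.116),
'b1':(415,324,.008),'b2':(475,420,.008),'b3':(240,571,.008),'b4':(180,470,.008),'balpan':(92,243,.052)}
P={}
for k,(u,v,z) in pts.items():
    P[k]=at_z(c,150+(u-.0)/2.9,115+v/2.9,z); print(k,P[k],'r',np.hypot(*P[k][:2]).round(3))
n=np.linalg.norm
print([n(P[a]-P[b]).round(4) for a,b in (('W500','W200'),('W200','W100'),('W100','W50'),('h1','h2'),('h2','h3'),('h3','h4'),('h4','h1'),('b1','b2'),('b2','b3'),('b4','b1'))])
d=P['W50']-P['W500'];print('case yaw',np.degrees(np.arctan2(d[1],d[0])), 'case org',(P['b1']+P['b2']+P['b3']+P['b4'])/4)
d=P['h4']-P['h1'];print('hood yaw',np.degrees(np.arctan2(d[1],d[0])),'hood c',(P['h1']+P['h2']+P['h3']+P['h4'])/4)
T=T_tool(read_state());print(T)
E
```

```text
w500 [0.6883 0.1241 0.063 ] r 0.699
w200 [0.563  0.4137 0.098 ] r 0.699
w100 [0.5978 0.1289 0.037 ] r 0.612
w50 [0.5347 0.2465 0.03  ] r 0.589
cyl [0.6292 0.2339 0.046 ] r 0.671
hook [0.6728 0.0454 0.03  ] r 0.674
W500 [0.4249 0.1871 0.036 ] r 0.464
W200 [0.3959 0.2339 0.036 ] r 0.46
W100 [0.3696 0.2725 0.036 ] r 0.459
W50 [0.3466 0.3086 0.036 ] r 0.464
h1 [ 0.6235 -0.0465  0.088 ] r 0.625
h2 [ 0.5614 -0.1009  0.088 ] r 0.57
h3 [0.4294 0.0718 0.088 ] r 0.435
h4 [0.4883 0.1265 0.088 ] r 0.504
finA [0.5052 0.0479 0.116 ] r 0.508
finB [ 0.5515 -0.0164  0.116 ] r 0.552
b1 [0.4881 0.1746 0.008 ] r 0.518
b2 [0.4107 0.1244 0.008 ] r 0.429
b3 [0.2873 0.312  0.008 ] r 0.424
b4 [0.3668 0.3624 0.008 ] r 0.516
balpan [0.5443 0.4298 0.052 ] r 0.694
[np.float64(0.0551), np.float64(0.0467), np.float64(0.0428), np.float64(0.0825), np.float64(0.2174), np.float64(0.0804), np.float64(0.2196), np.float64(0.0923), np.float64(0.2245), np.float64(0.2236)]
case yaw 122.78661748959439 case org [0.3882 0.2433 0.008 ]
hood yaw 128.00634027510444 hood c [0.5257 0.0127 0.088 ]
[[-0.9132  0.4076 -0.0007  0.2443]
 [ 0.4076  0.9132 -0.0012  0.5475]
 [ 0.0001 -0.0014 -1.      0.2178]
 [ 0.      0.      0.      1.    ]]
```

Request:
play_rows:
  targets: [-34.6,0.8,0,33,-34.6,0.8,0,33,-34.6,0.8,0,33,-34.6,0.8,0,33,-34.6,0.8,0,33,-34.6,0.8,0,33,-34.6,0.8,0,33,-34.6,0.8,0,33]

```text
t: 0.82
tool_pos: [0.5535, 0.4179, 0.2182]
orientation: [-1.5, -2.76, 0.001]
force: [0.6, 1.0, 0.7]
opening: 0.0929
gripper_force: 0.0
```

Request:
play_rows:
  targets: [0,0,0,0,0,0,0,0]

```text
t: 0.98
tool_pos: [0.5538, 0.4171, 0.2171]
orientation: [-1.505, -2.757, 0.003]
force: [-0.5, -0.5, 0.1]
opening: 0.0929
gripper_force: 0.0
```

Run:
```python
from h import *
look('wrist','w1.png'); s=read_state(); print(s['t'],s['tool_pos'],s['force']); print(T_tool(s).round(4)); print(goto([.563,.4137,.066]))
```

```text
1.0333 [0.5523354  0.418334   0.21756652] [-0.41009018  0.81038424  0.82062916]
[[-5.423e-01  8.402e-01 -1.600e-03  5.523e-01]
 [ 8.402e-01  5.423e-01 -6.000e-04  4.183e-01]
 [ 4.000e-04 -1.700e-03 -1.000e+00  2.176e-01]
 [ 0.000e+00  0.000e+00  0.000e+00  1.000e+00]]
[-0.97335671  0.67040008 15.15517441]
```

View pics/w1.png

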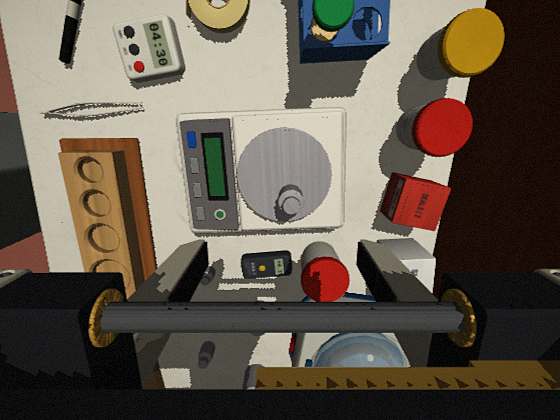

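The wrist view shows the fingertips at (205,245) and (365,245), the 200 g knob at about (292,206) on the pan, and the wells along the left at (90,168), (97,202), (104,238) and so on.

Run:
```python
from h import *
np.set_printoptions(precision=4,suppress=True)
c=load('wrist')
for n,p in (('200',(.563,.4137,.098)),('W50',(.3466,.3086,.036)),('W100',(.3696,.2725,.036)),('W200',(.3959,.2339,.036)),('pan',(.5443,.4298,.052))): print(n,proj(c,p))
print(at_z(c,292,205,.098),at_z(c,284,174,.052))
for u,v in ((90,169),(97,203),(104,239)): print(at_z(c,u,v,.036))
im=c['image'][90:290,40:310]; im=cv2.resize(im,None,fx=2.9,fy=2.9,interpolation=cv2.INTER_CUBIC); cv2.imwrite('pics/w1c.png',im[...,::-1])
```

```text
200 [288.0154 209.0241]
W50 [ 89.3741 171.6818]
W100 [ 95.6165 205.7688]
W200 [103.0837 240.4724]
pan [281.3268 178.1229]
[0.5641 0.4195 0.098 ] [0.5443 0.4355 0.052 ]
[0.346  0.3121 0.036 ]
[0.3697 0.2768 0.036 ]
[0.3961 0.2365 0.036 ]
```

View pics/w1c.png

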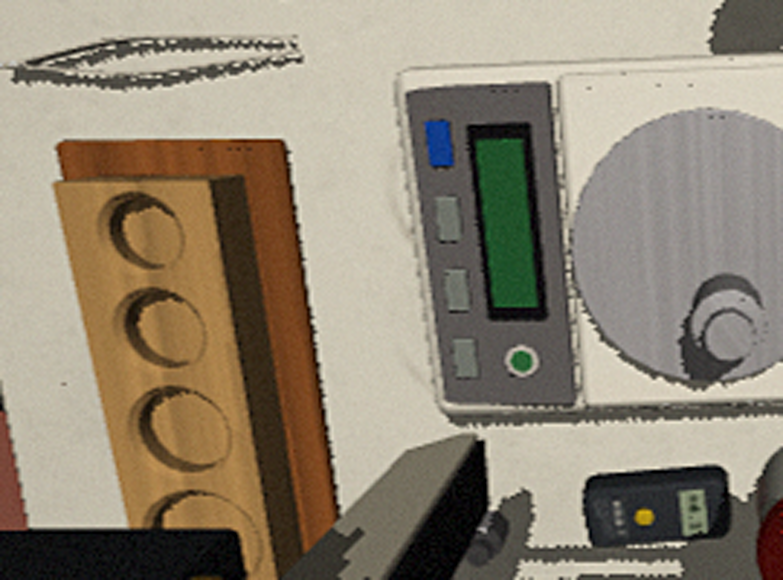

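Request:
play_rows:
  targets: [-0.6,0.9,2,0,-0.6,0.9,6,0,-0.6,0.9,10,0,-0.6,0.9,13,0,-0.6,0.9,14.8,0,-0.6,0.9,14.8,0,-0.6,0.9,14.8,0]

```text
t: 1.62
tool_pos: [0.5607, 0.4195, 0.0697]
orientation: [-1.497, -2.76, 0.004]
force: [-0.6, 0.4, 0.4]
opening: 0.0927
gripper_force: 0.0
```

Request:
play_rows:
  targets: [0,0,0,0,0,0,0,0,0,0,0,0,0,0,0,0,0,0,0,0,0,0,0,0,0,0,0,0]
  grip: 1.5
  grip_force: 20

```text
t: 2.2
tool_pos: [0.5629, 0.4189, 0.0708]
orientation: [1.5, 2.76, 0.0]
force: [-0.4, 0.2, 0.0]
opening: 0.0507
gripper_force: 0.0
```

Request:
play_rows:
  targets: [0,0,0,0,0,0,0,0,0,0,0,0,0,0,0,0,0,0,0,0,0,0,0,0]

```text
t: 2.7
tool_pos: [0.5628, 0.419, 0.0706]
orientation: [1.5, 2.76, -0.0]
force: [0.2, -0.0, -0.7]
opening: 0.0272
gripper_force: 20.0
```

Request:
play_rows:
  targets: [0,0,0,0,0,0,0,0]

```text
t: 2.87
tool_pos: [0.5628, 0.419, 0.0706]
orientation: [-1.5, -2.76, 0.0]
force: [1.0, 0.9, -1.1]
opening: 0.0272
gripper_force: 20.0
```

Request:
play_rows:
  targets: [0,0,-3,0,0,0,-5.5,0,-1,-4,-5.5,0,-3,-8,-5.5,0,-4,-12,-5.5,0,-5,-16,-5.5,0,-6,-20,-5.5,0,-6.2,-23.9,-5,0]

```text
t: 3.53
tool_pos: [0.3953, 0.2353, 0.1209]
orientation: [1.501, 2.759, 0.001]
force: [0.2, -1.5, -0.5]
opening: 0.0268
gripper_force: 20.0
```

Request:
play_rows:
  targets: [0,0,1.5,0,0,0,4.0,0,0,0,4.5,0,0,0,4.5,0]

```text
t: 3.87
tool_pos: [0.3942, 0.2361, 0.0739]
orientation: [-1.499, -2.758, 0.005]
force: [0.3, 0.5, -1.5]
opening: 0.0269
gripper_force: 20.0
```

Run:
```python
from h import *
c=look('wrist'); s=read_state(); print(s['t'],s['tool_pos'],s['opening'])
for p in ((.396,.237,.036),(.3696,.2755,.036)): print(proj(c,p))
im=c['image'][60:320,150:450]; im=cv2.resize(im,None,fx=2.3,fy=2.3,interpolation=cv2.INTER_CUBIC); cv2.imwrite('pics/w2c.png',im[...,::-1])
```

```text
3.9167 [0.39532508 0.23674557 0.07523187] 0.02729668515481614
[284.98366893 230.20075314]
[283.42694182 168.34974979]
```

View pics/w2c.png

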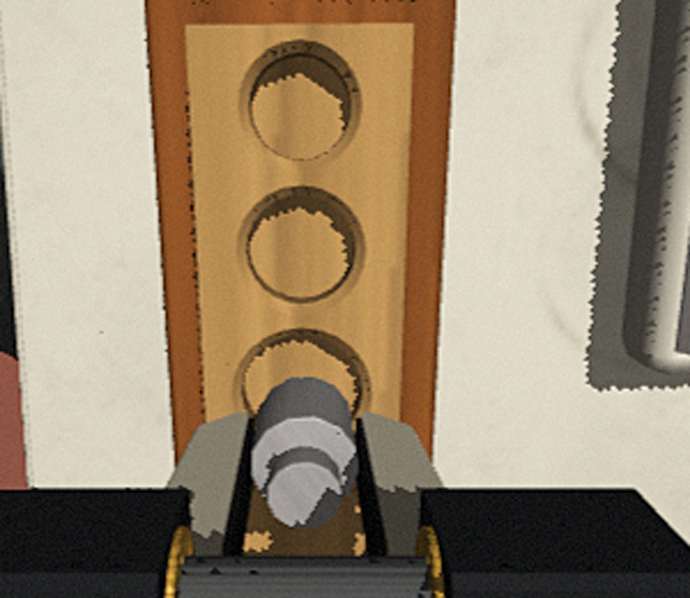

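The crop shows the well for the 200 g at about (305,393), i.e. px (282.6,230.9). The held weight's underside centre is at about px (281.3,244.8).

Run:
```python
from h import *
c=load('wrist'); T=T_tool(read_state())
b=at_z(c,281.3,244.8,.056); w=at_z(c,282.6,230.9,.036); w1=at_z(c,281.3,165.7,.036);w5=at_z(c,280.5,103.5,.036)
print(b,w,w1,w5,T[:3,:3].T@(w-b)*100, w1-w,w5-w1, T[:3,3])
```

```text
[0.3954958  0.23288958 0.056     ] [0.39480039 0.23555159 0.036     ] [0.36731825 0.27625575 0.036     ] [0.3443755  0.31076068 0.036     ] [0.26045824 0.09083838 1.9999022 ] [-0.02748214  0.04070416  0.        ] [-0.02294275  0.03450493  0.        ] [0.39532508 0.23674557 0.07523187]
```

Request:
play_rows:
  targets: [0.2,0.05,0,0,0.2,0.05,1,0,0.2,0.05,2,0,0.2,0.05,2.7,0,0.2,0.05,3.1,0,0.2,0.05,3.1,0,0.2,0.05,3.1,0]

```text
t: 4.5
tool_pos: [0.395, 0.2388, 0.0442]
orientation: [-1.5, -2.76, 0.001]
force: [0.5, 0.0, -1.6]
opening: 0.0272
gripper_force: 20.0
```

Request:
play_rows:
  targets: [0,0,0,0,0,0,0,0]

```text
t: 4.67
tool_pos: [0.3956, 0.239, 0.045]
orientation: [1.5, 2.76, 0.001]
force: [0.0, 0.2, -2.4]
opening: 0.0268
gripper_force: 20.0
```

Request:
play_rows:
  targets: [0,0,0.2,0,0,0,0.2,0]

```text
t: 4.83
tool_pos: [0.3953, 0.2389, 0.0426]
orientation: [1.5, 2.76, 0.0]
force: [-0.4, -0.1, -1.6]
opening: 0.0269
gripper_force: 20.0
```

Request:
play_rows:
  targets: [0,0,0,0,0,0,0,0,0,0,0,0,0,0,0,0]
  grip: 7

```text
t: 5.17
tool_pos: [0.3955, 0.239, 0.0429]
orientation: [1.5, 2.76, 0.001]
force: [0.3, -0.4, 0.3]
opening: 0.0497
gripper_force: 0.0
```

Request:
play_rows:
  targets: [0,0,-2,0,0,0,-5,0,0,0,-9,0,0,0,-12,0,0,0,-15,0,0,0,-15,0,0,0,-15,0]

```text
t: 5.75
tool_pos: [0.3968, 0.2396, 0.1951]
orientation: [1.499, 2.758, 0.006]
force: [0.2, -0.7, -0.1]
opening: 0.07
gripper_force: 0.0
```

Run:
```python
from h import *
c=look('wrist'); s=read_state(); print(s['t'],s['tool_pos'],s['opening'])
for n,p in (('100',(.598,.132,.037)),('50',(.535,.249,.03)),('500',(.6885,.127,.063)),('W500',(.4249,.19,.036)),('W200',(.395,.2362,.036))): print(n,proj(c,p))
cv2.imwrite('pics/w3.png',c['image'][...,::-1])
```

```text
5.8 [0.39566599 0.23909085 0.19304845] 0.07024707599962678
100 [363.46583986 337.22897751]
50 [378.9456017  244.11177939]
500 [421.43693598 385.02235637]
W500 [278.55398187 238.43607192]
W200 [278.41168166 194.14562046]
```

View pics/w3.png

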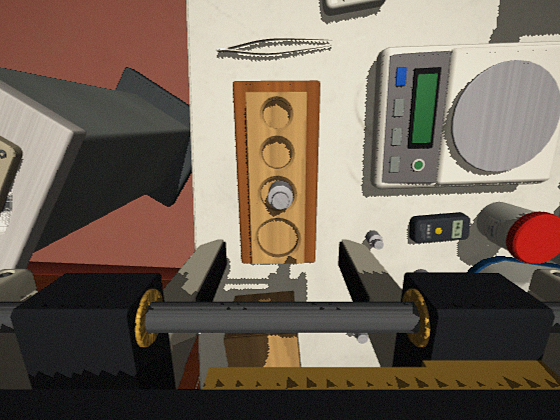

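The 200 g stands in its well at (280,195), the 500 well is at (278,239), and the 50 g knob is at about (374,241).

Run:
```python
from h import *
c=load('wrist'); s=read_state(); p=at_z(c,374.5,241,.03); print(p, goto([p[0],p[1],.02],s), at_z(c,276.5,152.5,.036),at_z(c,276.5,112,.036))
```

```text
[0.52777759 0.24929886 0.03      ] [-6.3242049  11.61583108 17.32372201] [0.36753374 0.27500935 0.036     ] [0.34450581 0.31098176 0.036     ]
```

Request:
play_rows:
  targets: [-2,3.5,2,0,-4,7,4,0,-5,9,7,0,-5.5,11.6,9,0,-5.5,11.6,9,0,-5.5,11.6,9,0]

```text
t: 6.3
tool_pos: [0.5197, 0.2545, 0.0967]
orientation: [-1.498, -2.754, 0.012]
force: [-0.2, -0.4, 1.6]
opening: 0.0698
gripper_force: 0.0
```

Run:
```python
from h import *
c=look('wrist'); s=read_state(); print(s['t'],s['tool_pos'],s['opening'])
print(proj(c,(.532,.248,.03)))
im=c['image'][100:320,150:430]; im=cv2.resize(im,None,fx=2.5,fy=2.5,interpolation=cv2.INTER_CUBIC); cv2.imwrite('pics/w4c.png',im[...,::-1])
```

```text
6.35 [0.52065746 0.2551288  0.09974815] 0.07018959911751549
[290.79865933 231.42530898]
```

View pics/w4c.png

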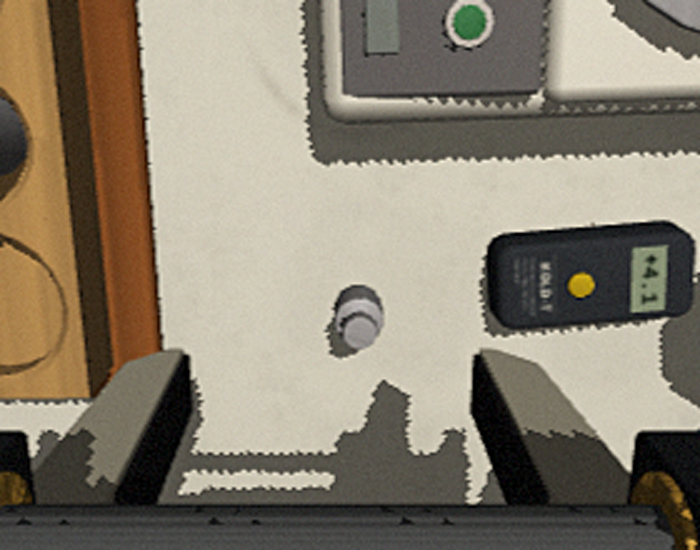

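The 50 g knob is at crop (361,330), px (294.4,232).

Run:
```python
from h import *
c=load('wrist'); s=read_state(); p=at_z(c,294.4,232,.03); print(p, s['tool_pos'],goto([p[0],p[1],.02],s))
```

```text
[0.53488348 0.24925125 0.03      ] [0.52065746 0.2551288  0.09974815] [-1.27655572  0.91836185  7.96830821]
```

Request:
play_rows:
  targets: [-1.3,0.9,1.5,0,-1.3,0.9,4,0,-1.3,0.9,6.5,0,-1.3,0.9,7.7,0,-1.3,0.9,7.7,0,-1.3,0.9,7.7,0]
  grip: 5

```text
t: 6.85
tool_pos: [0.5368, 0.25, 0.0268]
orientation: [1.5, 2.76, 0.0]
force: [0.5, -0.5, -0.1]
opening: 0.0503
gripper_force: 0.0
```

Request:
play_rows:
  targets: [0,0,0,0,0,0,0,0]

```text
t: 7.02
tool_pos: [0.5386, 0.2505, 0.0282]
orientation: [1.499, 2.758, 0.004]
force: [0.4, 0.4, 0.6]
opening: 0.05
gripper_force: 0.0
```

Request:
play_rows:
  targets: [0,0,0.7,0,0,0,0.7,0,0,0,0.7,0]

```text
t: 7.27
tool_pos: [0.5369, 0.2498, 0.0184]
orientation: [-1.5, -2.76, 0.001]
force: [-0.1, -1.0, -0.0]
opening: 0.0501
gripper_force: 0.0
```

Request:
play_rows:
  targets: [0,0,0,0,0,0,0,0,0,0,0,0,0,0,0,0,0,0,0,0,0,0,0,0,0,0,0,0,0,0,0,0]
  grip: 0.5
  grip_force: 15

```text
t: 7.93
tool_pos: [0.5372, 0.2498, 0.0189]
orientation: [1.5, 2.76, -0.0]
force: [-2.2, -1.7, 3.5]
opening: 0.0108
gripper_force: 16.1
```

Request:
play_rows:
  targets: [0,0,-4,0,1,-1,-8,0,4,-3,-9,0,7,-6,-9,0,10,-8,-9,0,13,-10.5,-9,0,15.5,-12.8,-8,0,15.5,-12.8,-6,0]

```text
t: 8.6
tool_pos: [0.3422, 0.3127, 0.0803]
orientation: [-1.496, -2.762, -0.005]
force: [0.2, -0.2, -0.5]
opening: 0.0109
gripper_force: 15.9
```

Request:
play_rows:
  targets: [0,0,0.5,0,0,0,0.5,0,0,0,0.5,0]

```text
t: 8.85
tool_pos: [0.346, 0.3101, 0.0738]
orientation: [1.501, 2.76, -0.001]
force: [0.1, -0.5, -0.5]
opening: 0.0108
gripper_force: 15.9
```

Run:
```python
from h import *
c=look('wrist'); s=read_state(); print(s['t'],s['tool_pos'],s['opening'])
for p in ((.3455,.3112,.036),): print(proj(c,p))
im=c['image'][130:330,180:400]; im=cv2.resize(im,None,fx=2.7,fy=2.7,interpolation=cv2.INTER_CUBIC); cv2.imwrite('pics/w5c.png',im[...,::-1])
```

```text
8.9 [0.34661407 0.31032216 0.07437904] 0.010837891633315793
[282.38680688 228.35742776]
```

View pics/w5c.png

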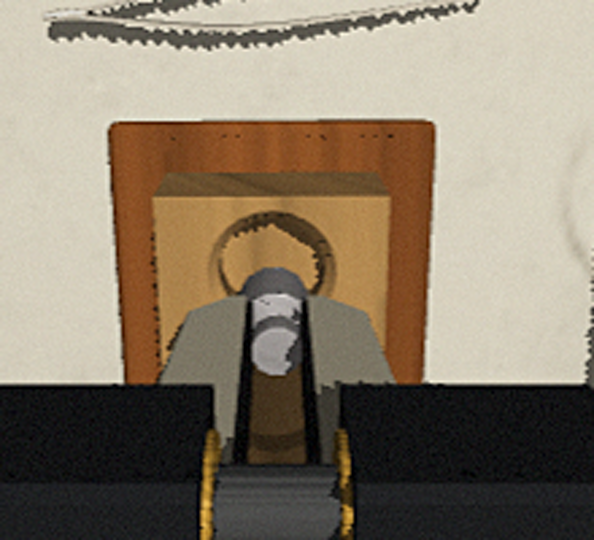

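Centred sideways: the held weight's underside is at about px (281.5,240.4) and the well centre at about px (281.9,230.7).

Run:
```python
from h import *
c=load('wrist'); T=T_tool(read_state())
b=at_z(c,281.5,240.4,.055); w=at_z(c,281.9,230.7,.036)
print(b,w,T[:3,:3].T@(w-b)*100, T[:3,3])
```

```text
[0.34593077 0.30935865 0.055     ] [0.34621214 0.30942544 0.036     ] [-0.00943782  0.02579616  1.90002152] [0.34661407 0.31032216 0.07437904]
```

Request:
play_rows:
  targets: [0,0,1,0,0,0,2,0,0,0,2.7,0,0,0,3.1,0,0,0,3.1,0,0,0,3.1,0]

```text
t: 9.4
tool_pos: [0.3453, 0.31, 0.0425]
orientation: [-1.5, -2.759, 0.002]
force: [-2.7, -2.4, 5.5]
opening: 0.0108
gripper_force: 18.8
```

Request:
play_rows:
  targets: [0,0,0,0,0,0,0,0]

```text
t: 9.57
tool_pos: [0.3452, 0.3099, 0.0424]
orientation: [-1.5, -2.76, 0.002]
force: [-2.4, -2.2, 5.7]
opening: 0.0109
gripper_force: 18.7
```

Request:
play_rows:
  targets: [0,0,0,0,0,0,0,0,0,0,0,0,0,0,0,0,0,0,-3,0,0,0,-6,0,0,0,-10,0]
  grip: 5

```text
t: 10.15
tool_pos: [0.3437, 0.309, 0.1411]
orientation: [-1.499, -2.758, 0.008]
force: [0.4, 0.4, 0.5]
opening: 0.049
gripper_force: 0.0
```

Request:
play_rows:
  targets: [-4,1.5,-2,0,-8,3,-2,0,-12,4.5,-2,0,-16,6,-1,0,-20,8,0,0,-24,10,1,0,-28,11.5,3,0,-28.6,11.6,4,0]

```text
t: 10.82
tool_pos: [0.6017, 0.1312, 0.1029]
orientation: [1.501, 2.757, 0.002]
force: [-0.1, 0.8, 1.0]
opening: 0.0497
gripper_force: 0.0
```

Request:
play_rows:
  targets: [0,0,0,0,0,0,0,0,0,0,0,0]

```text
t: 11.07
tool_pos: [0.5979, 0.1336, 0.1023]
orientation: [-1.5, -2.759, 0.001]
force: [-0.5, 0.6, 0.0]
opening: 0.0502
gripper_force: 0.0
```

Run:
```python
from h import *
c=look('wrist'); s=read_state(); print(s['t'],s['tool_pos'],s['opening'])
print(proj(c,(.598,.132,.037)))
im=c['image'][50:290,160:470]; im=cv2.resize(im,None,fx=2.4,fy=2.4,interpolation=cv2.INTER_CUBIC); cv2.imwrite('pics/w6c.png',im[...,::-1])
```

```text
11.1167 [0.59808819 0.13406886 0.1031261 ] 0.05013469001295007
[281.25823234 219.93194294]
```

View pics/w6c.png

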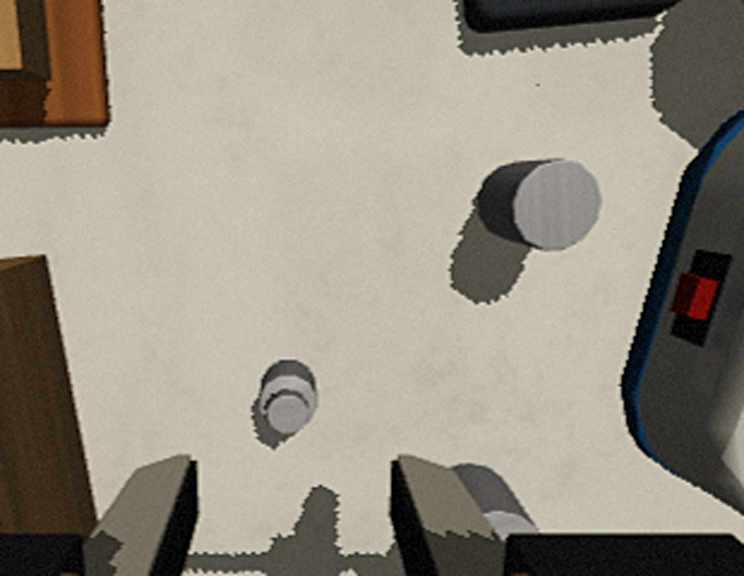

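The 100 g knob is at crop (288,412), px (280,221.7), between the fingers. The 500 g stands clear to the right.

Run:
```python
from h import *
c=load('wrist'); s=read_state(); p=at_z(c,280,221.7,.037); print(p, s['tool_pos'],goto([p[0],p[1],.026],s))
```

```text
[0.59796225 0.13009643 0.037     ] [0.59808819 0.13406886 0.1031261 ] [-0.32768121 -0.23035839  7.712449  ]
```

Request:
play_rows:
  targets: [-0.3,-0.2,1.5,0,-0.3,-0.2,4,0,-0.3,-0.2,6.5,0,-0.3,-0.2,7.6,0,-0.3,-0.2,7.6,0,-0.3,-0.2,7.6,0]

```text
t: 11.62
tool_pos: [0.5979, 0.1305, 0.0273]
orientation: [-1.499, -2.761, 0.0]
force: [-0.2, 0.9, 0.1]
opening: 0.05
gripper_force: 0.0
```

Request:
play_rows:
  targets: [0,0,0,0,0,0,0,0]

```text
t: 11.78
tool_pos: [0.5999, 0.1303, 0.029]
orientation: [1.498, 2.758, 0.003]
force: [0.1, -0.2, -0.6]
opening: 0.0499
gripper_force: 0.0
```

Request:
play_rows:
  targets: [0,0,0,0,0,0,0,0,0,0,0,0,0,0,0,0,0,0,0,0,0,0,0,0,0,0,0,0]
  grip: 0.5
  grip_force: 18

```text
t: 12.37
tool_pos: [0.5982, 0.1297, 0.0266]
orientation: [-1.5, -2.76, 0.0]
force: [-0.5, -0.5, -0.3]
opening: 0.0136
gripper_force: 18.0
```

Request:
play_rows:
  targets: [0,0,-4,0,1,-0.5,-8,0,4.5,-2,-9,0,8.5,-4,-9,0,12.5,-6,-9,0,16.5,-8,-9,0,20.5,-10,-9,0,24,-11.4,-9,0]

```text
t: 13.03
tool_pos: [0.3769, 0.2648, 0.1164]
orientation: [-1.501, -2.76, 0.0]
force: [0.9, 0.8, -0.7]
opening: 0.0137
gripper_force: 18.0
```

Request:
play_rows:
  targets: [0.7,0,0.5,0,0.7,0,2,0,0.7,0,3.5,0,0.7,0,3.5,0,0.7,0,3.5,0]

```text
t: 13.45
tool_pos: [0.3743, 0.2699, 0.0809]
orientation: [-1.5, -2.759, 0.003]
force: [0.5, 0.7, -1.5]
opening: 0.0137
gripper_force: 18.0
```

Run:
```python
from h import *
c=look('wrist'); s=read_state(); print(s['t'],s['tool_pos'],s['opening'])
print(proj(c,(.368,.2757,.036)))
im=c['image'][100:320,160:420]; im=cv2.resize(im,None,fx=2.5,fy=2.5,interpolation=cv2.INTER_CUBIC); cv2.imwrite('pics/w7c.png',im[...,::-1])
```

```text
13.5 [0.37510684 0.27024397 0.08176982] 0.013781886370293433
[279.42441329 216.50256679]
```

View pics/w7c.png

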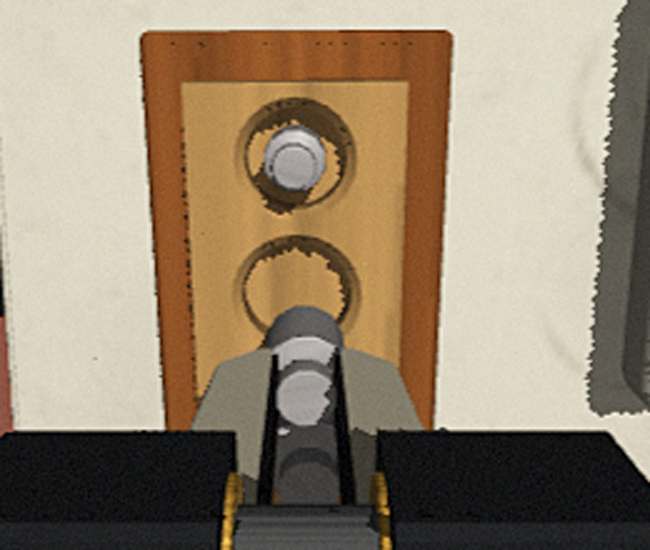

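The 50 g stands in its well. The W100 centre is at px (279.6,217.6) and the held 100 g's underside is at about px (281.6,237.6).

Run:
```python
from h import *
c=load('wrist'); T=T_tool(read_state())
b=at_z(c,281.6,237.6,.055); w=at_z(c,279.6,217.6,.036)
print(b,w,T[:3,:3].T@(w-b)*100, T[:3,3])
```

```text
[0.37469675 0.26853913 0.055     ] [0.36859345 0.27502801 0.036     ] [ 0.87639797 -0.15817135  1.90012285] [0.37510684 0.27024397 0.08176982]
```

Request:
play_rows:
  targets: [0.8,-0.15,0,0,0.8,-0.15,1,0,0.8,-0.15,2,0,0.8,-0.15,2.7,0,0.8,-0.15,3.1,0,0.8,-0.15,3.1,0,0.8,-0.15,3.1,0]

```text
t: 14.08
tool_pos: [0.3693, 0.2761, 0.0501]
orientation: [-1.5, -2.76, 0.001]
force: [0.1, -0.5, -1.1]
opening: 0.0139
gripper_force: 18.0
```

Request:
play_rows:
  targets: [0,0,0,0,0,0,0,0]

```text
t: 14.25
tool_pos: [0.3693, 0.2762, 0.0503]
orientation: [-1.5, -2.76, 0.001]
force: [1.3, 0.4, -0.3]
opening: 0.0141
gripper_force: 18.0
```

Request:
play_rows:
  targets: [0,0,0.1,0,0,0,0.1,0]

```text
t: 14.42
tool_pos: [0.3697, 0.2764, 0.0499]
orientation: [1.5, 2.76, 0.0]
force: [-1.1, -0.7, 3.1]
opening: 0.0139
gripper_force: 18.0
```

Request:
play_rows:
  targets: [0,0,0,0,0,0,0,0,0,0,0,0,0,0,0,0,0,0,-3,0,0,0,-7,0,0,0,-11,0]
  grip: 6

```text
t: 15.0
tool_pos: [0.3682, 0.2756, 0.1596]
orientation: [-1.499, -2.759, 0.005]
force: [0.6, 0.4, 1.0]
opening: 0.0557
gripper_force: 0.0
```

Request:
play_rows:
  targets: [-3.4,2.1,0,-7,-6.8,4.2,0,-14,-10.2,6.3,0,-21,-13.6,8.4,0,-28,-17,10.5,0,-35,-20.4,12.6,0,-42,-23.8,14.8,0,-49,-27.2,17,0,-56]

```text
t: 15.67
tool_pos: [0.6617, 0.1394, 0.1592]
orientation: [-0.02, -3.141, -0.0]
force: [0.3, -0.2, -0.0]
opening: 0.0597
gripper_force: 0.0
```

Request:
play_rows:
  targets: [0,0,0,0,0,0,0,0,0,0,0,0]

```text
t: 15.92
tool_pos: [0.6595, 0.1406, 0.1588]
orientation: [-0.032, -3.14, -0.0]
force: [0.1, 0.0, -0.1]
opening: 0.0598
gripper_force: 0.0
```

Run:
```python
from h import *
c=look('wrist','w8.png'); s=read_state(); print(s['t'],s['tool_pos'],s['opening'],s['q'],T_tool(s).round(3))
print(proj(c,(.6885,.127,.063)))
```

```text
15.9667 [0.65933295 0.14114014 0.15961391] 0.05989069133188186 [ 1.34690500e-01  3.60554458e-01  1.32838041e+00  3.31371489e-04
  1.45314538e+00 -1.41676354e+00] [[-1.     0.019 -0.001  0.659]
 [ 0.019  1.     0.     0.141]
 [ 0.001  0.    -1.     0.16 ]
 [ 0.     0.     0.     1.   ]]
[269.15334359 237.2942452 ]
```

View pics/w8.png

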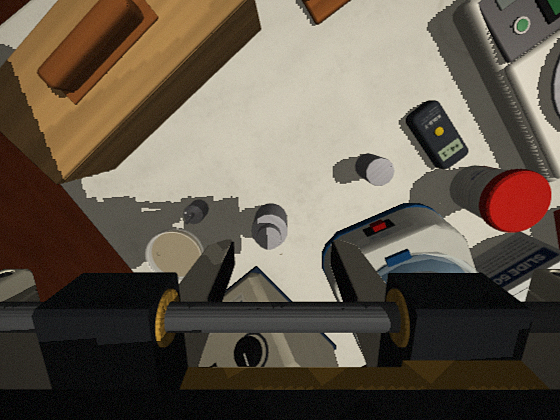

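The 500 g knob is at (269,236), as predicted. The mixer's corner is at (257,268) and the device's edge is at (330,245).

Run:
```python
from h import *
np.set_printoptions(precision=4,suppress=True)
c=load('wrist'); s=read_state(); p=at_z(c,269,236,.063); print(p,goto([p[0],p[1],.047],s))
for z in (0,.05,.1,.13): print(z,at_z(c,257,268,z),at_z(c,250,350,z),at_z(c,328,255,z))
c=load('top')
for z in (0,.05,.1,.13): print(z,at_z(c,323,118,z),at_z(c,322,47,z),at_z(c,288,70,z))
```

```text
[0.6871 0.1269 0.063 ] [-2.8145 -1.3731 11.2596]
0 [0.7547 0.107  0.    ] [0.8785 0.0919 0.    ] [0.7389 0.195  0.    ]
0.05 [0.7282 0.1123 0.05  ] [0.833  0.0995 0.05  ] [0.7148 0.1868 0.05  ]
0.1 [0.7017 0.1176 0.1   ] [0.7875 0.1071 0.1   ] [0.6908 0.1786 0.1   ]
0.13 [0.6859 0.1208 0.13  ] [0.7603 0.1117 0.13  ] [0.6763 0.1737 0.13  ]
0 [0.7573 0.1048 0.    ] [0.9385 0.109  0.    ] [0.8764 0.1929 0.    ]
0.05 [0.7407 0.1113 0.05  ] [0.9123 0.1153 0.05  ] [0.8535 0.1947 0.05  ]
0.1 [0.7241 0.1178 0.1   ] [0.8862 0.1216 0.1   ] [0.8306 0.1966 0.1   ]
0.13 [0.7142 0.1217 0.13  ] [0.8705 0.1253 0.13  ] [0.8169 0.1977 0.13  ]
```

Request:
play_rows:
  targets: [-2.8,-1.4,1,0,-2.8,-1.4,4,0,-2.8,-1.4,8,0,-2.8,-1.4,10,0,-2.8,-1.4,11.1,0,-2.8,-1.4,11.1,0,-2.8,-1.4,11.1,0]

```text
t: 16.55
tool_pos: [0.6877, 0.1269, 0.05]
orientation: [0.028, 3.14, 0.0]
force: [0.5, -0.6, 0.6]
opening: 0.0598
gripper_force: 0.0
```

Request:
play_rows:
  targets: [0,0,0,0,0,0,0,0]

```text
t: 16.72
tool_pos: [0.6897, 0.1265, 0.052]
orientation: [0.028, 3.137, 0.001]
force: [-0.2, 0.0, 0.5]
opening: 0.0601
gripper_force: 0.0
```

Request:
play_rows:
  targets: [0,0,0.3,0,0,0,0.3,0]

```text
t: 16.88
tool_pos: [0.6885, 0.1262, 0.0467]
orientation: [0.029, 3.14, 0.0]
force: [-0.0, -0.5, -0.5]
opening: 0.0597
gripper_force: 0.0
```

Request:
play_rows:
  targets: [0,0,0,0,0,0,0,0,0,0,0,0,0,0,0,0,0,0,0,0,0,0,0,0,0,0,0,0]
  grip: 1
  grip_force: 40

```text
t: 17.47
tool_pos: [0.6878, 0.1262, 0.0456]
orientation: [-0.029, -3.141, -0.0]
force: [0.4, 1.0, 0.2]
opening: 0.0226
gripper_force: 40.0
```

Request:
play_rows:
  targets: [0,0,-1,0,0,0,-2,0,0,0,-2,0,0,0,-2,0]

```text
t: 17.8
tool_pos: [0.6888, 0.1261, 0.0671]
orientation: [0.029, 3.139, 0.0]
force: [0.7, 0.2, -5.4]
opening: 0.0226
gripper_force: 40.0
```

Request:
play_rows:
  targets: [0,0,-4,0,1,0,-8,5,4,1,-10,12,8,2,-10,19,12,3,-10,26,16,4,-10,33,20,4.5,-10,40,24,5.3,-10,47]

```text
t: 18.47
tool_pos: [0.4467, 0.1833, 0.1651]
orientation: [-1.288, -2.865, 0.001]
force: [0.6, 1.1, -4.0]
opening: 0.0225
gripper_force: 40.0
```

Request:
play_rows:
  targets: [1.8,-1.5,0,5,1.8,-1.5,2.5,9,1.8,-1.5,5,9,1.8,-1.5,5,9,1.8,-1.5,5,9]

```text
t: 18.88
tool_pos: [0.4241, 0.1863, 0.1145]
orientation: [-1.498, -2.758, 0.004]
force: [-0.8, -1.0, -4.3]
opening: 0.0226
gripper_force: 40.0
```

Run:
```python
from h import *
c=look('wrist'); s=read_state(); T=T_tool(s); print(s['t'],s['tool_pos'],s['opening'],np.degrees(np.arctan2(T[1,1],T[0,1])), goto((.425,.19,.071),s))
print(proj(c,(.425,.19,.036)),proj(c,(.395,.236,.036)))
im=c['image'][100:320,160:420]; im=cv2.resize(im,None,fx=2.5,fy=2.5,interpolation=cv2.INTER_CUBIC); cv2.imwrite('pics/w9c.png',im[...,::-1])
```

```text
18.9333 [0.42549547 0.18667994 0.11603155] 0.022739146848563475 32.97542191644125 [0.30477266 0.14277679 4.50308939]
[285.53467117 210.91586698] [285.58849576 147.73487151]
```

View pics/w9c.png

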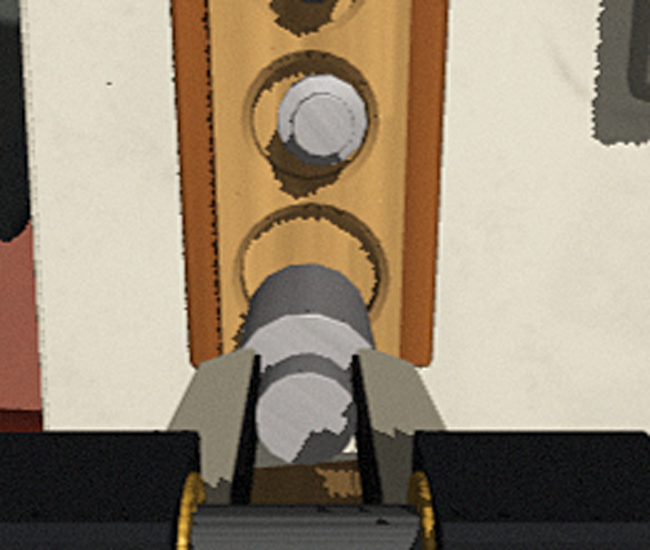

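The W500 centre is at px (284.8,210.8) and the held 500 g's underside is at about px (283.6,229). The 200 g is fine.

Run:
```python
from h import *
c=load('wrist'); T=T_tool(read_state())
b=at_z(c,283.6,229,.069); w=at_z(c,284.8,210.8,.036)
print(b,w,T[:3,:3].T@(w-b)*100, T[:3,3])
```

```text
[0.42607799 0.18507071 0.069     ] [0.4243966  0.18973561 0.036     ] [0.48233011 0.11551371 3.29998445] [0.42549547 0.18667994 0.11603155]
```

Request:
play_rows:
  targets: [0.4,0.1,0.5,0,0.4,0.1,2,0,0.4,0.1,3,0,0.4,0.1,4,0,0.4,0.1,4.4,0,0.4,0.1,4.4,0,0.4,0.1,4.4,0]

```text
t: 19.52
tool_pos: [0.4243, 0.1907, 0.0716]
orientation: [-1.5, -2.76, 0.001]
force: [-0.4, -0.5, -4.2]
opening: 0.0227
gripper_force: 40.0
```

Request:
play_rows:
  targets: [0,0,0,0,0,0,0,0]

```text
t: 19.68
tool_pos: [0.4249, 0.1909, 0.0724]
orientation: [1.5, 2.759, 0.001]
force: [-1.3, 0.3, -4.1]
opening: 0.0225
gripper_force: 40.0
```

Request:
play_rows:
  targets: [0,0,0.2,0,0,0,0.2,0]

```text
t: 19.85
tool_pos: [0.4244, 0.1907, 0.0697]
orientation: [1.5, 2.76, 0.0]
force: [0.5, -0.3, -5.3]
opening: 0.0224
gripper_force: 40.0
```

Request:
play_rows:
  targets: [0,0,0,0,0,0,0,0,0,0,0,0,0,0,0,0,0,0,0,0,0,0,-3,0,0,0,-7,0,0,0,-10,0]
  grip: 6

```text
t: 20.52
tool_pos: [0.4242, 0.1907, 0.1717]
orientation: [1.5, 2.76, 0.0]
force: [1.8, 1.2, 0.4]
opening: 0.06
gripper_force: 0.0
```

Request:
play_rows:
  targets: [-1,0,-4,0,-5,0,-5.5,0,-9,-0.3,-5.5,0,-13,-0.5,-5.5,0,-17,-0.7,-5.5,0,-19,-0.8,-5.5,0,-19,-0.8,-5.5,0,-19,-0.8,-5.5,0]

```text
t: 21.18
tool_pos: [0.5211, 0.0261, 0.2245]
orientation: [-1.503, -2.758, 0.0]
force: [0.1, 0.5, -0.2]
opening: 0.0599
gripper_force: 0.0
```

Request:
play_rows:
  targets: [0,0,0,0,0,0,0,0]

```text
t: 21.35
tool_pos: [0.5205, 0.028, 0.2247]
orientation: [-1.499, -2.761, -0.0]
force: [0.8, -0.2, -0.3]
opening: 0.06
gripper_force: 0.0
```

Run:
```python
from h import *
c=look('wrist','w10.png'); s=read_state(); T=T_tool(s); print(s['t'],s['tool_pos'],s['opening'])
print(proj(c,(.528,.018,.116)))
```

```text
21.4 [0.52052496 0.0281141  0.22474616] 0.05989792599288858
[282.87761612 216.52161536]
```

View pics/w10.png

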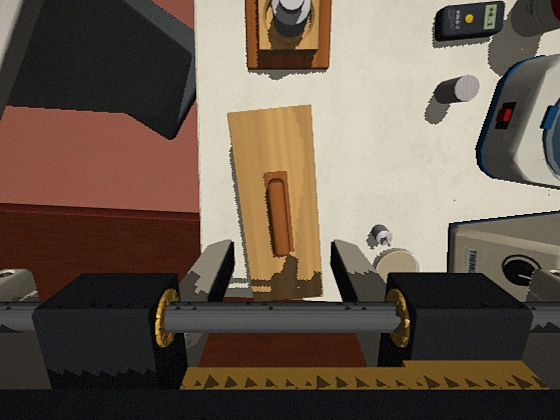

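The hood's top corners are at (228,113), (311,105) and (322,297). The fin's top runs from (275,179) to (283,256). The 500 g stands in its well at (291,12).

Run:
```python
from h import *
np.set_printoptions(precision=4,suppress=True)
c=load('wrist'); s=read_state(); T=T_tool(s)
P=[at_z(c,*p,.088) for p in ((228,113),(311,105),(322,297))]; F=[at_z(c,*p,.116) for p in ((275,179),(283,256))]
ang=lambda d: np.degrees(np.arctan2(d[1],d[0]))
print(P,F); print(np.linalg.norm(P[0]-P[1]),np.linalg.norm(P[1]-P[2]),np.linalg.norm(F[0]-F[1]),ang(P[1]-P[2]),ang(P[1]-P[0])%180,ang(F[0]-F[1]))
print('centre corners',(P[0]+P[2])/2,'fin',(F[0]+F[1])/2)
# case base board left/right edges, hood edges via color segmentation of fin: darker redder
im=c['image'].astype(int); r,g,b=im[...,0],im[...,1],im[...,2]
for v in (140,160,195,210,225,240,275): print(v,[(u,*im[v,u]) for u in range(222,330,6)] if v in(210,140) else '')
```

```text
[array([0.4281, 0.0715, 0.088 ]), array([0.4932, 0.1227, 0.088 ]), array([ 0.6276, -0.049 ,  0.088 ])] [array([0.5009, 0.0457, 0.116 ]), array([ 0.5516, -0.0181,  0.116 ])]
0.08279740049983374 0.21810320725768817 0.08150002138193889 128.05649406911883 38.216029028299225 128.47052773561643
centre corners [0.5279 0.0112 0.088 ] fin [0.5263 0.0138 0.116 ]
140 [(222, np.int64(215), np.int64(210), np.int64(191)), (228, np.int64(212), np.int64(210), np.int64(189)), (234, np.int64(172), np.int64(130), np.int64(76)), (240, np.int64(173), np.int64(132), np.int64(78)), (246, np.int64(177), np.int64(133), np.int64(74)), (252, np.int64(184), np.int64(139), np.int64(85)), (258, np.int64(176), np.int64(137), np.int64(84)), (264, np.int64(182), np.int64(141), np.int64(83)), (270, np.int64(193), np.int64(152), np.int64(87)), (276, np.int64(188), np.int64(147), np.int64(85)), (282, np.int64(206), np.int64(160), np.int64(95)), (288, np.int64(186), np.int64(142), np.int64(83)), (294, np.int64(193), np.int64(149), np.int64(90)), (300, np.int64(199), np.int64(152), np.int64(94)), (306, np.int64(175), np.
[... 427 characters left out ...]
int64(133), np.int64(76)), (252, np.int64(179), np.int64(137), np.int64(78)), (258, np.int64(177), np.int64(137), np.int64(80)), (264, np.int64(180), np.int64(138), np.int64(82)), (270, np.int64(55), np.int64(38), np.int64(21)), (276, np.int64(143), np.int64(83), np.int64(36)), (282, np.int64(144), np.int64(80), np.int64(36)), (288, np.int64(145), np.int64(78), np.int64(39)), (294, np.int64(189), np.int64(143), np.int64(86)), (300, np.int64(175), np.int64(135), np.int64(82)), (306, np.int64(188), np.int64(145), np.int64(88)), (312, np.int64(182), np.int64(139), np.int64(86)), (318, np.int64(195), np.int64(192), np.int64(179)), (324, np.int64(217), np.int64(212), np.int64(192))]
225 
240 
275
```

Request:
play_rows:
  targets: [-1.7,-0.3,1,-5,-1.7,-0.3,4,-5.2,-1.7,-0.3,8,-5.2,-1.7,-0.3,11,-5.2,-1.7,-0.3,12.9,-5.2,-1.7,-0.3,12.9,-5.2,-1.7,-0.3,12.9,-5.2]

```text
t: 21.98
tool_pos: [0.5265, 0.012, 0.095]
orientation: [-1.371, -2.824, 0.001]
force: [0.3, 0.9, 0.5]
opening: 0.06
gripper_force: 0.0
```

Request:
play_rows:
  targets: [0,0,0,0,0,0,0,0,0,0,0,0]

```text
t: 22.23
tool_pos: [0.5292, 0.0111, 0.0979]
orientation: [1.372, 2.823, 0.002]
force: [-0.8, 0.5, 0.2]
opening: 0.0596
gripper_force: 0.0
```

Run:
```python
from h import *
from scipy.optimize import least_squares
M=[(-67,.4244,.1897),(-67,.4244,.1907),(-12,.3948,.2356),(-12,.3961,.2365),(35,.3673,.2763),(35,.3686,.2750),(35,.3675,.2750),(35,.3697,.2768),(77,.3444,.3108),(77,.3462,.3094),(77,.3445,.3110),(77,.346,.3121)]
M=np.array(M); 
f=lambda p:np.r_[p[0]+M[:,0]/1e3*np.cos(p[2])-M[:,1],p[1]+M[:,0]/1e3*np.sin(p[2])-M[:,2]]
r=least_squares(f,[.388,.245,2.15]); print(r.x,np.degrees(r.x[2]),np.abs(r.fun).max())
s=read_state(); T=T_tool(s); print(s['tool_pos'],np.degrees(np.arctan2(T[1,1],T[0,1])),s['q'])
```

```text
[0.38779089 0.24639683 2.15353504] 123.38846867286152 0.001705357067611879
[0.5292024  0.01109418 0.09790398] 38.167723861092874 [-7.59026379e-02  2.83029879e-02  1.82163400e+00 -2.33482437e-05
  1.28798499e+00 -7.42045254e-01]
```

Request:
play_rows:
  targets: [0,0,0.3,0,0,0,0.3,0]

```text
t: 22.4
tool_pos: [0.528, 0.011, 0.0931]
orientation: [1.373, 2.825, 0.001]
force: [0.3, -0.3, -1.1]
opening: 0.0599
gripper_force: 0.0
```

Request:
play_rows:
  targets: [0,0,0,0,0,0,0,0,0,0,0,0,0,0,0,0,0,0,0,0,0,0,0,0,0,0,0,0,0,0,0,0]
  grip: 0.8
  grip_force: 35

```text
t: 23.07
tool_pos: [0.5276, 0.011, 0.0926]
orientation: [-1.374, -2.825, 0.0]
force: [-0.3, 0.1, -0.7]
opening: 0.0158
gripper_force: 35.0
```

Request:
play_rows:
  targets: [0,0,-0.5,0,0,0,-1.5,0,0,0,-2,0,0,0,-2,0,0,0,-2,0]

```text
t: 23.48
tool_pos: [0.5283, 0.011, 0.1136]
orientation: [1.373, 2.824, 0.001]
force: [0.4, 1.0, -1.9]
opening: 0.0157
gripper_force: 35.0
```

Run:
```python
from h import *
s=read_state(); T=T_tool(s); print(s['tool_pos'],np.degrees(np.arctan2(T[1,1],T[0,1])),s['opening'],s['force'],s['wrist_torque'])
```

```text
[0.52832686 0.01098791 0.11358797] 38.15099353787169 0.015722014793900375 [ 0.36995634  0.95886399 -1.89436271] [-0.02166148 -0.0450062   0.01465402]
```

Run:
```python
from h import *
c=look('wrist'); s=read_state(); T=T_tool(s); im=c['image'].astype(int)
for u in (255,270,297,310):
    sat=im[:,u,0]-im[:,u,2]; rows=[v for v in range(3,230) if abs(sat[v+2]-sat[v-2])>50]; print(u,rows[:14],sat[20:160:10])
z=s['tool_pos'][2]-.0926+.088
for v in (0,20,40,60,80): print(v,(T[:3,:3].T@(at_z(c,290,v,z)-T[:3,3])*1e3).round(1))
for v in (100,120):
    r=im[v,:,0]-im[v,:,2]; print(v,[u for u in range(150,420) if abs(r[u+2]-r[u-2])>50])
    for u in (220,340): print(u,(T[:3,:3].T@(at_z(c,u,v,z)-T[:3,3])*1e3).round(1))
```

```text
255 [13, 14, 58, 59, 60, 61] [11 26 25 21 79 97 92 92 94 96 96 96 93 97]
270 [58, 59, 60, 61, 192, 193] [  8  24  25  23  81  97  98 100 100 101 100 100 100 100]
297 [58, 59, 60, 61] [ 36  11  26  23  92 102 105 107 105 108 111 106 107 103]
310 [58, 59, 60, 61] [ 28   9  25  24  94 102 102 103 100 105 103 100 104 105]
0 [137.3   4.4   4.5]
20 [128.3   4.4   4.5]
40 [119.1   4.5   4.6]
60 [109.5   4.6   4.6]
80 [99.5  4.6  4.6]
100 [206, 207, 208, 356, 357, 358]
220 [ 89.2 -34.3   4.5]
340 [89.2 32.6  4.6]
120 [150, 151, 152, 163, 164, 165, 166, 170, 172, 207, 208, 209, 210, 354, 355, 356, 357]
220 [ 78.5 -35.    4.6]
340 [78.5 33.2  4.6]
```

Request:
play_rows:
  targets: [0,0,-3,0,0,0,-6.5,0,0,0,-9.6,0,3,0.4,-9.6,1,7,0.9,-9.6,2,11,1.5,-9.6,3,15,2,-9.6,4,19,2.5,-9.6,4.7]

```text
t: 24.2
tool_pos: [0.4286, 0.177, 0.2083]
orientation: [-1.491, -2.765, 0.0]
force: [-0.4, 0.7, -2.4]
opening: 0.0156
gripper_force: 35.0
```

Request:
play_rows:
  targets: [3,0,0,0,6,0,0,0,8,0,0,0,8,0,0,0,8,0,0,0,8,0,0,0]

```text
t: 24.7
tool_pos: [0.386, 0.2423, 0.2084]
orientation: [1.488, 2.767, -0.001]
force: [0.8, -0.5, -2.3]
opening: 0.0158
gripper_force: 35.0
```

Run:
```python
from h import *
for i in range(3):
    look('top' if i==0 else 'wrist'); s=read_state(); T=T_tool(s); print(s['t'],s['tool_pos'],np.degrees(np.arctan2(T[1,1],T[0,1])),goto((.3878,.2464,.11),s),s['force'])
```

```text
24.75 [0.38621334 0.2419594  0.20842962] 33.418788178529184 [0.28709975 0.3803983  9.84272013] [ 0.01132531  1.41921154 -1.66009835]
24.8 [0.38631663 0.24182985 0.2084487 ] 33.38253250188303 [0.30272805 0.37890271 9.84464978] [ 0.51474055 -0.05611067 -1.96470604]
24.85 [0.38634876 0.24181068 0.20846994] 33.36363321725931 [0.30522187 0.37696442 9.84681229] [ 0.34098952 -0.56180781 -1.91810281]
```

Request:
play_rows:
  targets: [0.3,0.4,0,0,0.3,0.4,2,0,0.3,0.4,5,0,0.3,0.4,7,0,0.3,0.4,7.5,0,0.3,0.4,7.5,0,0.3,0.4,7.5,0,0.3,0.4,7.5,0]

```text
t: 25.52
tool_pos: [0.3888, 0.2478, 0.1355]
orientation: [1.488, 2.765, 0.003]
force: [0.6, 0.2, -1.2]
opening: 0.0159
gripper_force: 35.0
```

Run:
```python
from h import *
for i in range(2):
    look('wrist'); s=read_state(); T=T_tool(s); print(s['t'],s['tool_pos'],np.degrees(np.arctan2(T[1,1],T[0,1])),goto((.3878,.2464,.1006),s),s['force'])
c=load('wrist'); im=c['image'].astype(int)
# board end edge (z .008, +114 mm from case centre) and hood end edge in the picture
for u in (255,282,310):
    print(u,[(v,*im[v,u]) for v in range(2,90,5)])
d=np.array([np.cos(np.radians(123.39)),np.sin(np.radians(123.39))])
for L,z in ((.114,.008),(.099,.036)): print(proj(c,(.3878+L*d[0],.2464+L*d[1],z)))
print(proj(c,(s['tool_pos'][0]+.109*d[0],s['tool_pos'][1]+.109*d[1],s['tool_pos'][2]-.0046)))
```

```text
25.5667 [0.38882894 0.24787928 0.13557984] 33.4358291566555 [-0.06549151 -0.17794299  3.49748658] [ 0.20862407 -0.42303979 -2.31321026]
25.6167 [0.38871907 0.24784507 0.13542552] 33.43665939641269 [-0.06865737 -0.16644526  3.48210891] [-0.28866534 -0.31796627 -2.59186043]
255 [(2, np.int64(232), np.int64(227), np.int64(213)), (7, np.int64(232), np.int64(228), np.int64(209)), (12, np.int64(231), np.int64(228), np.int64(211)), (17, np.int64(231), np.int64(227), np.int64(210)), (22, np.int64(233), np.int64(229), np.int64(211)), (27, np.int64(232), np.int64(228), np.int64(208)), (32, np.int64(235), np.int64(230), np.int64(215)), (37, np.int64(28), np.int64(28), np.int64(24)), (42, np.int64(102), np.int64(93), np.int64(85)), (47, np.int64(239), np.int64(236), np.int64(221)), (52, np.int64(35), np.int64(32), np.int64(29)), (57, np.int64(107), np.int64(105), np.int64(92)), (62, np.int64(187), np.int64(145), np.int64(83)), (67, np.int64(186), np.int64(141), np.int64(85)), (72, np.int64(186), np.int64(141), np.int64(83)), (77, np.int64(186), np.int64(139), np.int64(84)), (82, np.int64(184), n
[... 1284 characters left out ...]
.int64(212)), (32, np.int64(237), np.int64(232), np.int64(216)), (37, np.int64(255), np.int64(254), np.int64(236)), (42, np.int64(251), np.int64(249), np.int64(233)), (47, np.int64(229), np.int64(218), np.int64(201)), (52, np.int64(98), np.int64(97), np.int64(89)), (57, np.int64(235), np.int64(230), np.int64(216)), (62, np.int64(196), np.int64(154), np.int64(87)), (67, np.int64(203), np.int64(156), np.int64(91)), (72, np.int64(197), np.int64(153), np.int64(90)), (77, np.int64(204), np.int64(161), np.int64(98)), (82, np.int64(200), np.int64(158), np.int64(93)), (87, np.int64(196), np.int64(150), np.int64(92))]
[279.90899588  82.87703317]
[279.82639231  97.39162486]
[282.05215247  61.39365003]
```

Request:
play_rows:
  targets: [-0.05,-0.15,0,0,-0.05,-0.15,0.4,0,-0.05,-0.15,0.8,0,-0.05,-0.15,1.2,0,-0.05,-0.15,1.2,0]

```text
t: 26.03
tool_pos: [0.3858, 0.2457, 0.1204]
orientation: [-1.488, -2.766, 0.002]
force: [-0.6, 0.3, -3.5]
opening: 0.0158
gripper_force: 35.0
```

Request:
play_rows:
  targets: [0,0,0,0]

```text
t: 26.12
tool_pos: [0.3861, 0.2459, 0.121]
orientation: [-1.488, -2.766, 0.002]
force: [0.5, 0.0, -1.4]
opening: 0.0157
gripper_force: 35.0
```

Request:
play_rows:
  targets: [0,0,0.4,0,0,0,0.8,0,0,0,1.2,0,0,0,1.5,0,0,0,1.7,0,0,0,1.7,0,0,0,1.7,0]

```text
t: 26.7
tool_pos: [0.3865, 0.246, 0.1045]
orientation: [-1.488, -2.767, 0.0]
force: [0.1, 0.4, -1.6]
opening: 0.0157
gripper_force: 35.0
```

Request:
play_rows:
  targets: [0,0,0.1,0,0,0,0.2,0,0,0,0.2,0]

```text
t: 26.95
tool_pos: [0.3866, 0.2461, 0.1026]
orientation: [1.488, 2.767, 0.0]
force: [0.3, 0.3, -1.9]
opening: 0.0156
gripper_force: 35.0
```

Request:
play_rows:
  targets: [0,0,0.1,0,0,0,0.2,0,0,0,0.2,0]

```text
t: 27.2
tool_pos: [0.3867, 0.2462, 0.1007]
orientation: [1.488, 2.767, 0.0]
force: [0.4, 0.6, -2.3]
opening: 0.0159
gripper_force: 35.0
```

Request:
play_rows:
  targets: [0,0,0.1,0,0,0,0.1,0]

```text
t: 27.37
tool_pos: [0.3868, 0.2462, 0.1006]
orientation: [1.488, 2.767, 0.0]
force: [-3.2, -1.9, 4.8]
opening: 0.0156
gripper_force: 35.0
```

Request:
play_rows:
  targets: [0,0,0,0,0,0,0,0,0,0,0,0,0,0,0,0,0,0,0,0]
  grip: 5

```text
t: 27.78
tool_pos: [0.3866, 0.2461, 0.0996]
orientation: [1.488, 2.767, -0.0]
force: [-0.0, -0.4, 0.3]
opening: 0.0443
gripper_force: 0.0
```

Request:
play_rows:
  targets: [0,0,-2,0,0,0,-5,0,0,0,-8,0,0,0,-11,0,0,0,-12,0,0,0,-12,0,0,0,-12,0,0,0,-12,0]

```text
t: 28.45
tool_pos: [0.3857, 0.2457, 0.2175]
orientation: [-1.487, -2.765, 0.004]
force: [0.0, -0.6, 0.3]
opening: 0.0496
gripper_force: 0.0
```

Run:
```python
from h import *
np.set_printoptions(precision=4,suppress=True)
c=look('wrist'); s=read_state(); T=T_tool(s); print(s['t'],s['tool_pos'],s['force'])
# wood of the hood top: light, saturated; board: dark red-brown
hsv=cv2.cvtColor(c['image'],cv2.COLOR_RGB2HSV)
m=cv2.inRange(hsv,(10,100,150),(25,255,255)); m[265:]=0
n,l,st,_=cv2.connectedComponentsWithStats(m); k=1+st[1:,4].argmax(); print(st[k])
cn=max(cv2.findContours((l==k).astype('u1'),0,2)[0],key=cv2.contourArea)
ap=cv2.approxPolyDP(cn,6,True)[:,0]; print(ap.tolist())
# expected hood top corners if flat in place (z .096)
for cx,cy in ((.3878,.2464),):
  a=np.radians(123.39); X=np.array([np.cos(a),np.sin(a)]); Y=np.array([-X[1],X[0]])
  for i,j in ((1,1),(1,-1),(-1,1),(-1,-1)): print('hood',proj(c,np.r_[np.array([cx,cy])+.109*i*X+.042*j*Y,.096]),'board',proj(c,np.r_[np.array([cx,cy])+.114*i*X+.05*j*Y,.008]))
  # measured top corners at z=.096
for u,v in ap:
    if v<110: print(u,v,at_z(c,u,v,.096))
```

```text
28.5 [0.3855 0.2456 0.2172] [-0.412  -1.0379  0.6318]
[  239    87    90   178 12666]
[[239, 87], [246, 264], [281, 264], [289, 252], [297, 264], [321, 264], [328, 87]]
hood [239.4218  87.7734] board [243.056   91.7894]
hood [330.2358  87.8197] board [325.6075  91.8335]
hood [247.1705 294.2972] board [248.9263 262.4853]
hood [321.1941 294.4302] board [318.8176 262.597 ]
239 87 [0.2921 0.3146 0.096 ]
328 87 [0.3607 0.36   0.096 ]
```

```bash
python3 -c "
from plant import workorder; print(workorder.close_job())"
```

```text
the job is handed in; nothing more can be done
None
```

I put all four weights in their wells and set the hood over them, then handed the job in at about 28.5 s. The hood touched down at the height expected for resting on the base board. The camera confirmed the 50, 200 and 500 g standing in their wells, but I took no clear picture of the 100 g after releasing it. I left the test cylinder and hooked weight alone.

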